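# Level a packing-bench shelf and prove it under load

## Task

Take the spirit level from the bench and lay it gently on the low steel shelf, base down and along the shelf's length, let go and see that the bubble shows the shelf out of level; then turn the shelf's levelling foot by its wing handle until the bubble rests between its two lines. Last, press the level down on the shelf from above with one steady push of about 10 N and finish while still pressing like that, with the bubble still between the lines. Leave the other things on the bench where they are.

Things in the scene. Friction and masses are not known exactly. Their poses are not given: they have to be found in the camera images.
- level: Spirit level: aluminium bar with black end caps, 200 mm long (its x), 26 wide (y), 40 high (z up), about 0.35 kg, the same either way round. Origin: centre of its underside. Starts base down on the bench. Solid to the touch with a flat top; the middle 72 mm of the top show a green vial with two black lines across it, 24 mm apart.
- bubble (a joint): Where the vial's bubble (pale, 16 mm long) stands, in m along the level's own +x from the middle of the vial; 0 = centred, inside 0.004 either side it lies between the two lines, stops at 0.024. It runs to the higher end and takes about 2 s to settle after any movement.
- tray: Shelf deck: flat galvanised plate with wire grid, no rims, 160 mm wide (x). Origin: mid-width on its top surface at the fixed-feet end, 60 mm above the bench; y runs along it towards the levelling foot, z up. Deck from y = -0.015 to 0.28, then a narrow ear; the foot's axis is at y = 0.34. It tilts about its x; at the start the foot's end is low by 0.009 to 0.018 rad.
- foot_grip (a point): Grip point of the levelling foot's wing handle, on its upright axis, 90 mm above the bench. Black bar 50 mm long (this point's x), 14 mm thick (y), 30 mm high, from 18 mm below to 12 mm above this point. Hub below: 16 mm radius. Clockwise from above lifts the foot's end of the deck, 0.008 rad of tilt and 9 mm of bubble (towards the foot) per rad; 1 to 2.4 rad are needed. Stiff (0.15 N m), stays where left.
- tape_roll: Bystander, leave alone: brown packing tape roll, 90 mm across, 48 mm high. Origin at the centre of its underside.
- tape_measure: Bystander, leave alone: yellow and black tape measure, 66 x 36 x 60 mm. Origin at the centre of its underside.
- cutter: Bystander, leave alone: grey box cutter lying flat, 130 mm long. Origin at the centre of its underside.
- scanner: Bystander, leave alone: black and grey hand scanner, about 140 mm long, 32 mm high. Origin at the centre of its underside.
- marker: Bystander, leave alone: black marker pen lying flat, 16 mm thick, 136 mm long. Origin at the centre of its underside.
There are look-alikes about, which are no part of the job. Of the things that look like the level, take the one that is farthest from the robot's base at the start.

How it is judged:
By the outcome, as a careful person would: the job done as asked, in the order asked, and still so for the second after the job is handed in, while the arm keeps its last pose, push and grip.
It also fails if it takes over 72 s, if anything falls off the work surface, if the arm or the gripper's body presses on something with over 40 N, if the wrist force passes 120 N, or if a joint passes its speed limit or range.

## Robot

A 6-joint arm with a two-finger parallel gripper is mounted at the origin on the work surface. World frame = base frame: x ahead of the robot, y to its left, z up, the work surface at z = 0. Lengths are in mm, angles in rad, forces in N, time in s.
With the tool pointing down it reaches from about 350 to 875 mm from the base axis. Payload 4.2 kg.
Tool frame: the origin (TCP) lies at the very end of the fingers, on their centre line; the grasp point (between the pads) lies 19 mm behind it (arm.pinch_z is the distance from the TCP to the grasp point, in mm); x points along the fingers, y is the direction in which the jaws open and shut, and the axes are right-handed (so a half turn about x gives the same grasp; the last joint's range is limited). The gripper opens to 85 mm and grips with 20 to 120 N. Pads are 22 mm wide; open, the fingers measure 114 mm over their backs; the gripper's body (76 mm by 85 mm) begins 54 mm behind the grasp point. The pads swing forward as they close: fully open they stand 13 mm farther back than shut.
Start: joints at [-1.049, 0.385, 0.008, 0, -1.194, -0.259], TCP at [162.383, -603.516, 231.312] pointing down, gripper open.
Joint ranges: [-3.14, 3.14], [-1.21, 2.06], [-1.07, 1.41], [-3.16, 2.05], [-2.99, -0.16], [-3.1, 3.1]. Speed limits (rad/s): [2.79, 2.79, 3.14, 3.14, 3.14, 3.14].

## Interface

Orientations are given as a unit quaternion [x, y, z, w].
In Python, from bench import arm gives the robot as it stands.
- The arm moves only by the tool drive_tool, never from a script. Its argument "motion" is a list of rows, each a list of 4 numbers: the shift along the tool's x, y, z in mm, then the turn about the tool's x in degrees. In form: [[dx, dy, dz, spin], ...]. A call has 1 to 10 rows; each row shifts and turns the commanded pose from where the row before left it, along the tool's axes as they then stand; what a row does not reach is not made up. A row lasts 1/12 s, in which the tool goes at most 41.7 mm and 7.16 degrees, less where a joint would pass 70% of its speed; a pose out of reach is approached as far as the arm can. A call with a gripper value outside its range is refused whole. "grip" is the finger opening in mm, from 0 to 85.4, set as the call begins (left out, the last holds). The fingers move at their own pace and stop on an object; the grip force is fixed at half the most. Time passes only in rows, so rows that do not move let the fingers close. It gives the time, the measured TCP pose, the force and the opening at its end, in the units of the state.
- arm.read_state(): the state, without advancing time (a new reading comes with each control period).
- arm.get_image(name): name is "scene" or "side" or "wrist"; returns the picture (480x640x3 uint8, red, green, blue); there is no depth.
- arm.calibration(name): a dict with "K" (3x3 intrinsics, pixels), "eye" and "attitude" of the camera in the world; the wrist camera has in their place "T_tool_cam" (4x4, takes a point from camera to tool coordinates, whose origin is the TCP and whose axes are the tool frame's). Camera axes: x right, y up, looking along -z (the intrinsics and any distortion apply to the point x, -y, -z); pixel columns grow to the right and rows downward; lengths in mm; the calibration is good to about 2 mm. The wrist camera is an equidistant fisheye: a pixel r from the principal point sees the ray r / f radians off the axis. A picture is of the moment at which its call begins: read the wrist's pose just before it. calibration takes no time and is no camera call.
- arm.job_done(): hands the job in, once; it reports no verdict.
The state is a dict: "clock": time; "joints": joint angles; "joint_vel": joint speeds; "joint_efforts": joint torques, N m; "position": TCP position; "ee_rot": TCP orientation; "contact_force": force on the tool from outside, world axes, zero at the start; "wrist_torque": the same for the moment, N m; "gripper_width": finger opening in mm.
Only numpy, scipy, OpenCV 4.12 (cv2) and the standard library are available. Lean on these libraries where they do the work, as an engineer would, in place of code of your own. Each camera call takes 0.05 s, during which the arm holds its last target. There are 200 camera calls.

## Working session

There is one attempt and no reset: what is moved stays moved. The work goes in short steps, Python scripts to look and compute and a tool call to move; the robot and the scene stay as the last step left them, time stands still between calls to the robot, and variables do not carry over. Pictures are saved under pics/ and viewed, about 8 in all and at most 12, crops included, and the job is handed in when it is done.

Besides the shell and the picture viewer there is one more tool, called after ">>>" as name(argument=value, ...) on one line, values as JSON. drive_tool: Moves the arm, as the interface text tells. Its arguments: {"type":"object","properties":{"motion":{"type":"array"},"grip":{"type":"number"}},"required":["motion"]}

```bash
mkdir -p pics; ls
python3 - <<'E'
from bench import arm
import cv2,numpy as np
print(arm.read_state())
for n in("scene","side","wrist"):
    c=arm.calibration(n);print(n,c)
    cv2.imwrite(f"pics/{n}0.png",arm.get_image(n)[:,:,::-1])
E
```

```text
pics
{'clock': 0.0, 'joints': array([-1.04943536e+00,  3.85548814e-01,  6.63986001e-03, -4.90526708e-04,
       -1.19400163e+00, -2.58581703e-01]), 'joint_vel': array([ 8.71341986e-05,  6.87817007e-05,  2.28518202e-04,  1.56893775e-03,
       -5.45699146e-04,  2.44800707e-03]), 'joint_efforts': array([ 1.12921185e-03, -3.92291415e+01,  1.88403332e+01,  4.18613881e+00,
       -4.67799866e-03, -1.18299557e-06]), 'position': array([ 162.20952516, -602.98449959,  230.23300661]), 'ee_rot': array([-0.09182327,  0.70115513,  0.09332859,  0.70088497]), 'contact_force': array([-0.57697593, -0.09994596,  0.10258897]), 'wrist_torque': array([-0.00806037,  0.07543944,  0.00459266]), 'gripper_width': 85.52601398100902}
scene {'K': array([[578.84108193,   0.        , 318.58906282],
       [  0.        , 578.84108193, 235.29197916],
       [  0.        ,   0.        ,   1.        ]]), 'eye': array([1711.31126175, -180.52970176, 1039.50057936]), 'attitude': array([0.34335788, 0.28702385, 0.57759165, 0.6827229 ])}
side {'K': array([[468.1704224 ,   0.        , 312.9368903 ],
       [  0.        , 468.1704224 , 235.34355996],
       [  0.        ,   0.        ,   1.        ]]), 'eye': array([294.14432958, 890.94249081, 998.32707946]), 'attitude': array([-0.0431541 ,  0.36518444,  0.92566621, -0.08899502])}
wrist {'K': array([[371.64829954,   0.        , 324.97272776],
       [  0.        , 371.64829954, 236.86699492],
       [  0.        ,   0.        ,   1.        ]]), 'T_tool_cam': array([[-9.88431990e-04,  2.80107283e-01, -9.59968194e-01,
        -1.44014778e+02],
       [ 9.99999506e-01,  1.77775898e-04, -9.77777372e-04,
        -1.37979505e+00],
       [-1.03223355e-04, -9.59968686e-01, -2.80107320e-01,
        -7.16976305e+01],
       [ 0.00000000e+00,  0.00000000e+00,  0.00000000e+00,
         1.00000000e+00]])}
```

View pics/scene0.png

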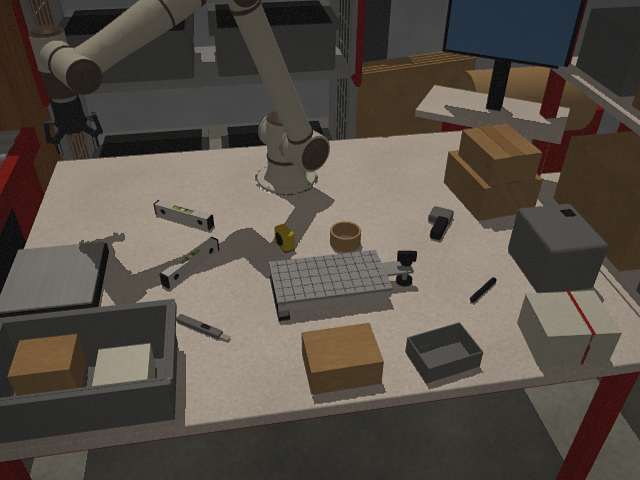

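View pics/side0.png

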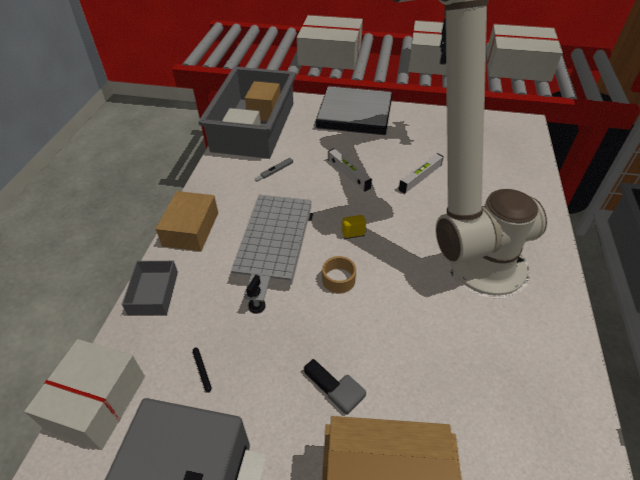

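Two level look-alikes: A at scene (184,214), side (422,172), and B at scene (190,263), side (350,170). I'll work out their base distances and make an enlarged crop.

```bash
cat > h.py <<'E'
from bench import arm
import cv2,numpy as np
from scipy.spatial.transform import Rotation as R
def ray(n,u,v,st=None):
    c=arm.calibration(n);K=c['K'];x=(u-K[0,2])/K[0,0];y=(v-K[1,2])/K[1,1]
    if n!='wrist':
        return c['eye'],R.from_quat(c['attitude']).apply([x,-y,-1])
    st=st or arm.read_state();T=c['T_tool_cam'];r=np.hypot(x,y);s=np.sin(r)/max(r,1e-9)
    d=np.array([x*s,-y*s,-np.cos(r)]);Q=R.from_quat(st['ee_rot'])
    return Q.apply(T[:3,3])+st['position'],Q.apply(T[:3,:3]@d)
def onz(n,u,v,z,st=None):
    o,d=ray(n,u,v,st);return o+d*(z-o[2])/d[2]
def tri(*obs):
    A=0;b=0
    for o,d in [ray(*k) for k in obs]:
        d=d/np.linalg.norm(d);P=np.eye(3)-np.outer(d,d);A=A+P;b=b+P@o
    return np.linalg.solve(A,b)
def px(n,p,st=None):
    c=arm.calibration(n);K=c['K']
    if n!='wrist': q=R.from_quat(c['attitude']).inv().apply(np.array(p)-c['eye']);x,y=q[0]/-q[2],-q[1]/-q[2]
    else:
        st=st or arm.read_state();T=c['T_tool_cam'];t=R.from_quat(st['ee_rot']).inv().apply(np.array(p)-st['position'])
        q=T[:3,:3].T@(t-T[:3,3]);m=np.hypot(q[0],q[1]);th=np.arctan2(m,-q[2]);x,y=q[0]/m*th,-q[1]/m*th
    return np.array([K[0,0]*x+K[0,2],K[1,1]*y+K[1,2]])
E
python3 - <<'E'
from h import *
np.set_printoptions(precision=1,suppress=True)
print('A',onz('scene',184,214,30),onz('side',422,172,30))
print('B',onz('scene',190,263,30),onz('side',350,170,30))
print('tray corners',*[onz('scene',*k,60) for k in((271,262),(379,252),(391,290),(275,304))])
print('side',*[onz('side',*k,60) for k in((262,196),(312,200),(290,283),(235,275))])
print('foot',tri(('scene',406,252),('side',254,277)))
s=cv2.imread('pics/scene0.png');d=cv2.imread('pics/side0.png')
f=lambda i,x,y,w,h,k:cv2.resize(i[y:y+h,x:x+w],None,fx=k,fy=k,interpolation=cv2.INTER_CUBIC)
a=np.hstack([f(s,145,190,100,75,4),f(s,145,225,100,75,4)]);b=np.hstack([f(s,260,235,160,120,2.5),f(d,210,150,160,120,2.5)])
b=np.hstack([f(s,265,240,160,90,2.5),f(d,220,185,160,120,2.5)[:225]]);
cv2.imwrite('pics/c1.png',np.vstack([a,b]))
E
```

```text
A [ 209.9 -336.7   30. ] [ 195.2 -335.4   30. ]
B [ 450.9 -317.    30. ] [ 425.  -304.1   30. ]
tray corners [ 519.1 -100.9   60. ] [524.1 193.2  60. ] [677.9 184.6  60. ] [ 680.8 -107.9   60. ]
side [661.9 -99.   60. ] [ 511.3 -108.6   60. ] [504.9 202.6  60. ] [648.9 203.7  60. ]
foot [586.7 241.1 106.9]
```

View pics/c1.png

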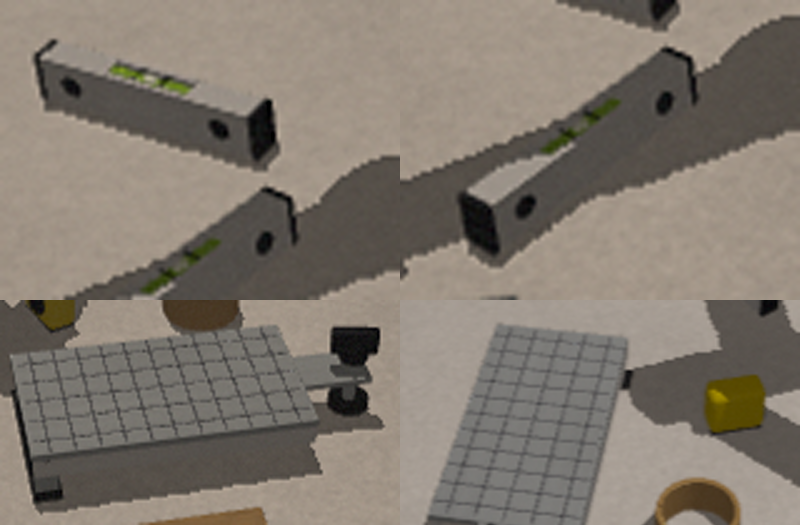

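B (about 535 mm from the base) is farther away than A (about 390 mm), and both show the green vial. The target is B. Shelf and foot are clear too, with the wing handle at scene (406,252).

```bash
cat >> h.py <<'E'
np.set_printoptions(precision=1,suppress=True)
def go(p,ydir=None,st=None):
    """shift in present tool axes (before spin) and spin [deg] to bring tool y parallel to ydir"""
    st=st or arm.read_state();Q=R.from_quat(st['ee_rot']);d=Q.inv().apply(np.array(p)-st['position']);out='shift %s'%d.round(1)
    if ydir is not None:
        y=Q.inv().apply(np.r_[ydir,0] if len(ydir)==2 else ydir);a=np.degrees(np.arctan2(y[2],y[1]));out+=' spin %.1f or %.1f'%(a,a-180*np.sign(a))
    print(out,'j6 %.2f'%st['joints'][5])
def axes():print(R.from_quat(arm.read_state()['ee_rot']).as_matrix())
E
python3 - <<'E'
from h import *
axes()
P=[onz('scene',*k,40) for k in((160,273.5),(168.7,276),(211,237),(217.5,240.5))]
n=(P[0]+P[1])/2;f=(P[2]+P[3])/2;print(n,f,(n+f)/2,np.linalg.norm(n-f))
c=(n+f)/2;u=(f-n)[:2]/np.linalg.norm((f-n)[:2]);print(u,np.degrees(np.arctan2(u[1],u[0])))
go([c[0],c[1],180],[-u[1],u[0]])
E
```

```text
[[-0.  -0.3  1. ]
 [ 0.   1.   0.3]
 [-1.   0.  -0. ]]
[ 501.7 -381.9   40. ] [ 364.5 -248.3   40. ] [ 433.1 -315.1   40. ] 191.52136226943534
[-0.7  0.7] 135.75421208859518
shift [ 50.8 207.7 336.3] spin -120.7 or 59.3 j6 -0.26
```

>>> drive_tool(motion=[[5,20.8,33.6,0],[5,20.8,33.6,0],[5,20.8,33.6,0],[5,20.8,33.6,0],[5,20.8,33.6,0],[5,20.8,33.6,0],[5,20.8,33.6,0],[5,20.8,33.6,0],[5,20.8,33.6,0],[5,20.8,33.6,0]])

```text
clock: 0.98
position: [433.6, -313.6, 181.0]
ee_rot: [-0.093, 0.701, 0.093, 0.701]
contact_force: [-0.6, -0.8, -0.1]
gripper_width: 85.1
```

>>> drive_tool(motion=[[0,0,0,-7],[0,0,0,-7],[0,0,0,-7],[0,0,0,-7],[0,0,0,-7],[0,0,0,-7],[0,0,0,-7],[0,0,0,-7],[0,0,0,-7],[0,0,0,-7]])

```text
clock: 1.82
position: [432.6, -315.2, 181.0]
ee_rot: [-0.479, 0.52, 0.48, 0.52]
contact_force: [-0.2, 0.4, -0.9]
gripper_width: 85.2
```

>>> drive_tool(motion=[[0,0,0,-7],[0,0,0,-7],[0,0,0,-7],[0,0,0,-7],[0,0,0,-7],[0,0,0,-7],[0,0,0,-7],[0,0,0,-1.7],[0,0,0,0]])

```text
clock: 2.57
position: [432.6, -315.3, 181.0]
ee_rot: [-0.655, 0.266, 0.655, 0.266]
contact_force: [-0.5, 0.2, -0.6]
gripper_width: 85.0
```

Run:
```python
from h import *
s=arm.read_state();print(s['clock'],s['position'],s['joints']);axes()
cv2.imwrite("pics/w1.png",arm.get_image('wrist')[:,:,::-1])
```

```text
2.5667 [ 432.6 -315.3  181. ] [-0.3  0.3 -0.3 -0.  -1.   1.1]
[[-0.  -0.7 -0.7]
 [ 0.  -0.7  0.7]
 [-1.   0.   0. ]]
```

View pics/w1.png

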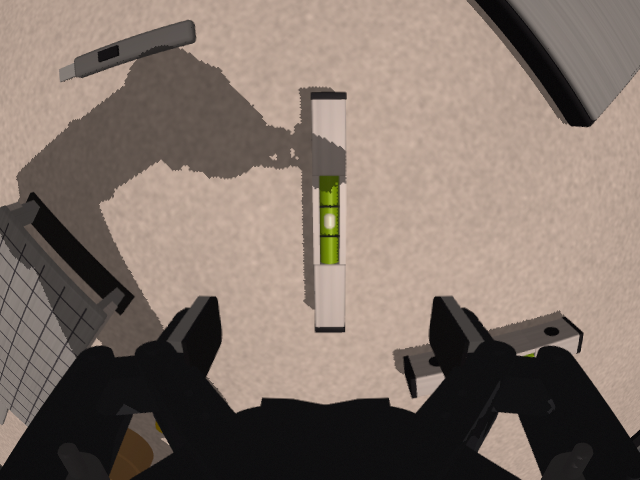

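The level lies along the image from (329,94) to (330,330), aligned with the jaws; A is at lower right (490,355).

Run:
```python
from h import *
a=(onz('wrist',311,94,40)+onz('wrist',346,94,40))/2;b=(onz('wrist',315,330,40)+onz('wrist',345,330,40))/2
print(a,b,np.linalg.norm(a-b));c=(a+b)/2;u=(b-a)[:2]/np.linalg.norm((b-a)[:2]);print(c,u)
go([c[0],c[1],40-30],[-u[1],u[0]])
v=[onz('wrist',329,k,40) for k in(177,220,265)];print(v)
```

```text
[ 502.  -388.2   40. ] [ 359.1 -251.2   40. ] 197.90632338564407
[ 430.6 -319.7   40. ] [-0.7  0.7]
shift [171.1   4.6  -1.7] spin -0.5 or 179.5 j6 1.12
[array([ 455.9, -343.8,   40. ]), array([ 431.4, -320. ,   40. ]), array([ 404.2, -293.6,   40. ])]
```

>>> drive_tool(motion=[[33,1.5,-0.5,-0.5],[33,1.5,-0.5,0],[33,1.5,-0.5,0],[30,0,0,0],[25,0,0,0],[14,0,0,0],[0,0,0,0]])

```text
clock: 3.2
position: [428.3, -318.7, 9.9]
ee_rot: [-0.653, 0.264, 0.659, 0.264]
contact_force: [0.5, -0.2, 0.2]
gripper_width: 85.4
```

>>> drive_tool(motion=[[0,0,0,0],[0,0,0,0],[0,0,0,0],[0,0,0,0],[0,0,0,0],[0,0,0,0],[0,0,0,0],[0,0,0,0]], grip=0)

```text
clock: 3.87
position: [431.7, -319.9, 14.7]
ee_rot: [0.657, -0.263, -0.655, -0.263]
contact_force: [-0.3, 1.7, 5.8]
gripper_width: 25.0
```

>>> drive_tool(motion=[[-5,0,0,0],[-15,0,0,0],[-25,0,0,0],[-30,0,0,0],[-30,0,0,0],[-30,0,0,0],[-10,0,0,0]])

```text
clock: 4.45
position: [432.2, -320.5, 162.4]
ee_rot: [0.659, -0.263, -0.654, -0.263]
contact_force: [0.3, -0.9, -4.0]
gripper_width: 25.1
```

Run:
```python
from h import *
s=arm.read_state();print(s['clock'],s['position'],s['contact_force'],s['wrist_torque'],s['gripper_width'])
# above shelf start-end, level along +y
go([590,-20,200],[-1,0.02])
```

```text
4.45 [ 432.2 -320.5  162.4] [ 0.3 -0.9 -4. ] [-0.1 -0.3  0. ] 25.125799904021875
shift [ -37.6 -326.3   93.4] spin 47.4 or -132.6 j6 1.14
```

>>> drive_tool(motion=[[-4,-32.6,9.3,0],[-4,-32.6,9.3,0],[-4,-32.6,9.3,0],[-4,-32.6,9.3,0],[-4,-32.6,9.3,0],[-4,-32.6,9.3,0],[-4,-32.6,9.3,0],[-4,-32.6,9.3,0],[-4,-32.6,9.3,0],[-4,-32.6,9.3,0]])

```text
clock: 5.28
position: [588.1, -18.2, 196.2]
ee_rot: [-0.655, 0.264, 0.658, 0.263]
contact_force: [0.5, -0.8, -3.7]
gripper_width: 25.2
```

>>> drive_tool(motion=[[0,0,0,6.8],[0,0,0,6.8],[0,0,0,6.8],[0,0,0,6.8],[0,0,0,6.8],[0,0,0,6.8],[0,0,0,6.6],[0,0,0,0],[0,0,0,0]])

```text
clock: 6.03
position: [588.0, -19.9, 196.5]
ee_rot: [-0.495, 0.505, 0.496, 0.504]
contact_force: [-0.7, -0.0, -5.0]
gripper_width: 24.6
```

Run:
```python
from h import *
s=arm.read_state();print(s['clock'],s['position'],s['joints'],s['gripper_width']);axes()
cv2.imwrite("pics/w2.png",arm.get_image('wrist')[:,:,::-1])
```

```text
6.0333 [588.  -19.9 196.5] [ 0.2  0.4 -0.1 -0.  -1.1 -0.3] 24.612812611293066
[[-0. -1.  0.]
 [ 0.  0.  1.]
 [-1.  0. -0.]]
```

View pics/w2.png

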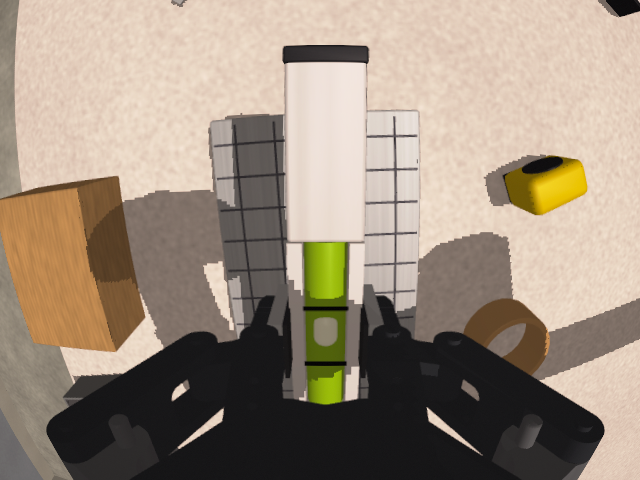

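Deck's fixed-end corners are at (210,121) and (418,111), with side edges running to (237,325) and (414,320). The level is held straight.

Run:
```python
from h import *
L=onz('wrist',210,121,60);Rr=onz('wrist',418,111,60);print(L,Rr,np.linalg.norm(L-Rr))
l2=onz('wrist',237,325,58.5);r2=onz('wrist',414,320,58.5);print(l2,r2)
for a,b in((L,l2),(Rr,r2)):print(np.degrees(np.arctan2(-(b-a)[0],(b-a)[1])))
x=(Rr-L);print('from end',np.degrees(np.arctan2(x[1],x[0])))
f=tri(('scene',406,252),('side',254,277));print('foot',f)
# level yaw in hand
t=[(onz('wrist',284,50,222)+onz('wrist',368,50,222))/2,(onz('wrist',304,330,222)+onz('wrist',347,330,222))/2];print(t)
```

```text
[ 674.3 -104.4   60. ] [ 515.5 -108.4   60. ] 158.8438889826567
[667.2  70.1  58.5] [510.6  68.1  58.5]
2.3426367070220095
1.6007165087431254
from end -178.56554000237224
foot [586.7 241.1 106.9]
[array([ 586.2, -119.2,  222. ]), array([588., -22., 222.])]
```

>>> drive_tool(motion=[[0,-1,15,-2.8],[5,-1,15,0],[25,-1,13.5,0],[25,0,0,0],[25,0,0,0],[20,0,0,0],[10,0,0,0],[0,0,0,0],[0,0,0,0]])

```text
clock: 6.83
position: [591.9, 23.9, 88.4]
ee_rot: [0.508, -0.492, -0.507, -0.492]
contact_force: [-0.4, 0.4, -4.0]
gripper_width: 24.7
```

>>> drive_tool(motion=[[2,0,0,0],[2,0,0,0],[1,0,0,0],[1,0,0,0],[0,0,0,0]])

```text
clock: 7.25
position: [591.5, 23.7, 82.6]
ee_rot: [0.507, -0.493, -0.507, -0.493]
contact_force: [0.4, -0.4, -4.2]
gripper_width: 24.7
```

>>> drive_tool(motion=[[1,0,0,0],[1,0,0,0],[0,0,0,0]])

```text
clock: 7.5
position: [591.3, 23.7, 80.1]
ee_rot: [-0.507, 0.493, 0.507, 0.493]
contact_force: [-0.7, -0.1, -4.1]
gripper_width: 24.9
```

>>> drive_tool(motion=[[1,0,0,0],[1,0,0,0],[1,0,0,0],[0,0,0,0]])

```text
clock: 7.83
position: [591.3, 23.7, 77.0]
ee_rot: [-0.507, 0.493, 0.507, 0.493]
contact_force: [-0.5, -1.7, -4.6]
gripper_width: 24.5
```

>>> drive_tool(motion=[[1,0,0,0],[1,0,0,0],[0,0,0,0]])

```text
clock: 8.08
position: [591.3, 23.7, 75.1]
ee_rot: [-0.507, 0.493, 0.507, 0.493]
contact_force: [-0.9, 0.0, -4.3]
gripper_width: 25.0
```

>>> drive_tool(motion=[[1,0,0,0],[0,0,0,0]])

```text
clock: 8.25
position: [591.6, 23.7, 74.5]
ee_rot: [0.507, -0.493, -0.507, -0.493]
contact_force: [0.2, -0.0, -3.1]
gripper_width: 24.6
```

>>> drive_tool(motion=[[1,0,0,0],[0,0,0,0]])

```text
clock: 8.42
position: [591.7, 23.8, 74.0]
ee_rot: [0.507, -0.493, -0.507, -0.493]
contact_force: [-0.9, 2.0, 1.3]
gripper_width: 25.0
```

>>> drive_tool(motion=[[0.5,0,0,0],[0,0,0,0]])

```text
clock: 8.58
position: [591.7, 23.9, 73.7]
ee_rot: [0.507, -0.492, -0.507, -0.493]
contact_force: [-1.4, 2.7, 3.5]
gripper_width: 25.3
```

>>> drive_tool(motion=[[0,0,0,0],[0,0,0,0],[0,0,0,0],[0,0,0,0],[0,0,0,0]], grip=60)

```text
clock: 9.0
position: [591.6, 23.6, 72.7]
ee_rot: [0.507, -0.493, -0.507, -0.493]
contact_force: [-0.8, 0.2, 0.4]
gripper_width: 60.3
```

>>> drive_tool(motion=[[-15,0,0,0],[-25,0,0,0],[-30,0,0,0],[-25,0,25,0],[-20,0,30,0],[-5,0,30,0],[0,0,21,0],[0,0,0,0],[0,0,0,0],[0,0,0,0]], grip=85)

```text
clock: 9.83
position: [588.1, 129.2, 192.4]
ee_rot: [-0.507, 0.493, 0.507, 0.492]
contact_force: [0.2, -0.3, 0.4]
gripper_width: 85.4
```

>>> drive_tool(motion=[[0,0,0,0],[0,0,0,0],[0,0,0,0],[0,0,0,0],[0,0,0,0],[0,0,0,0],[0,0,0,0],[0,0,0,0],[0,0,0,0],[0,0,0,0]])

```text
clock: 10.67
position: [588.4, 129.7, 192.8]
ee_rot: [0.507, -0.493, -0.507, -0.493]
contact_force: [-0.6, -0.6, -0.1]
gripper_width: 84.9
```

Run:
```python
from h import *
s=arm.read_state();print(s['clock'],s['position'],s['joints'],s['contact_force'])
cv2.imwrite("pics/w3.png",arm.get_image('wrist')[:,:,::-1])
```

```text
10.6667 [588.4 129.7 192.8] [ 0.5  0.4 -0.1  0.  -1.1 -0.5] [-0.6 -0.6 -0.1]
```

View pics/w3.png

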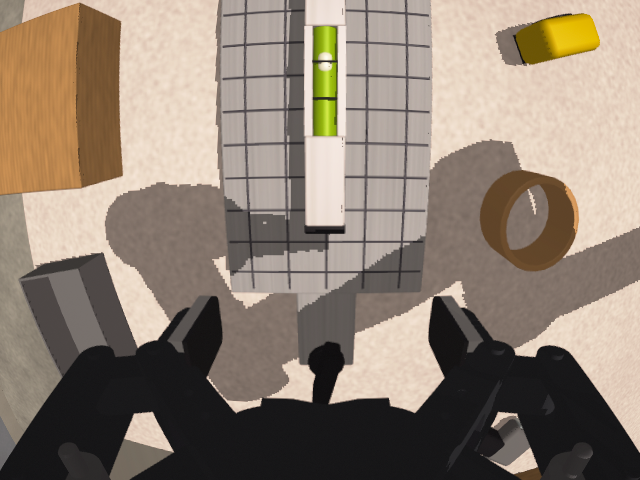

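Level lies along the shelf and is free. The bubble is at about (326,61), on the line at the fixed end, with the lines at rows 61 and 98: about 12 mm off, so the shelf is out of level. The foot handle is partly hidden at (325,375), so I'll move closer.

>>> drive_tool(motion=[[0,0,30,0],[0,0,35,0],[0,0,15,0],[0,0,0,0],[0,0,0,0]])

```text
clock: 11.13
position: [585.8, 210.3, 192.5]
ee_rot: [-0.508, 0.493, 0.508, 0.492]
contact_force: [-0.4, -0.6, -0.8]
gripper_width: 85.0
```

Run:
```python
from h import *
s=arm.read_state();print(s['clock'],s['position'],s['joints'],s['contact_force'])
i=arm.get_image('wrist')[:,:,::-1]
for p in([586,246,102],[585,223,102],[587,270,102],[584,248,0]):print(px('wrist',p,s))
j=arm.get_image('side')[:,:,::-1]
f=lambda i,x,y,w,h,k:cv2.resize(i[y:y+h,x:x+w],None,fx=k,fy=k,interpolation=cv2.INTER_CUBIC)
cv2.imwrite("pics/w4.png",np.hstack([f(i,220,180,200,240,2.5),f(j,220,240,60,120,5)]))
```

```text
11.1333 [585.8 210.3 192.5] [ 0.6  0.4 -0.1 -0.  -1.1 -0.6] [-0.4 -0.6 -0.8]
[322.7 291.8]
[325.1 260.7]
[320.3 321.8]
[325.1 248.7]
```

View pics/w4.png

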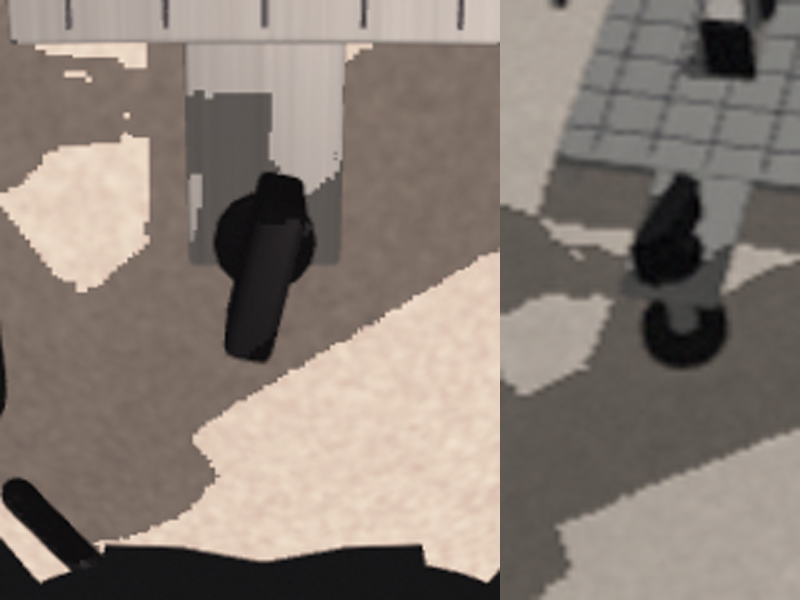

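Bar top runs from about (332,269) to (319,322) in the wrist image, tilted about 13° from the shelf's length.

Run:
```python
from h import *
a=onz('wrist',332,268.8,102);b=onz('wrist',319.2,322,102);c=(a+b)/2;u=(b-a)[:2];print(a,b,np.linalg.norm(u),c,np.degrees(np.arctan2(u[1],u[0])))
go([c[0],c[1],76],[-u[1],u[0]])
```

```text
[580.3 227.5 102. ] [588.1 269.  102. ] 42.21553909917665 [584.2 248.2 102. ] 79.46790072727417
shift [116.7   0.5  39.3] spin 12.2 or -167.8 j6 -0.57
```

>>> drive_tool(motion=[[0,0.5,20,0],[0,0,19.3,0],[10,0,0,6.1],[30,0,0,6.1],[30,0,0,0],[25,0,0,0],[15,0,0,0],[7,0,0,0],[0,0,0,0],[0,0,0,0]])

```text
clock: 12.07
position: [585.2, 248.5, 76.5]
ee_rot: [-0.452, 0.544, 0.452, 0.544]
contact_force: [-0.1, -0.2, 0.3]
gripper_width: 84.7
```

>>> drive_tool(motion=[[0,0,0,0],[0,0,0,0],[0,0,0,0],[0,0,0,0],[0,0,0,0],[0,0,0,0],[0,0,0,0],[0,0,0,0]], grip=0)

```text
clock: 12.73
position: [584.4, 249.0, 76.3]
ee_rot: [-0.452, 0.544, 0.452, 0.544]
contact_force: [-2.5, 0.1, 3.5]
gripper_width: 12.9
```

Run:
```python
from h import *
s=arm.read_state();print(s['clock'],s['position'],s['joints'],s['contact_force'],s['wrist_torque'],s['gripper_width'])
go([584.2,248.2,75])
```

```text
12.7333 [584.4 249.   76.3] [ 0.7  0.5 -0.2 -0.  -0.9 -0.8] [-2.5  0.1  3.5] [ 0.1  0.6 -0. ] 12.9203011805963
shift [ 1.3  0.1 -0.8] j6 -0.84
```

>>> drive_tool(motion=[[0,0,0,5],[0,0,0,5],[0,0,0,5],[0,0,0,5],[0,0,0,0]])

```text
clock: 13.15
position: [584.4, 249.0, 76.3]
ee_rot: [-0.35, 0.614, 0.35, 0.614]
contact_force: [-2.7, -0.1, 3.9]
gripper_width: 13.3
```

>>> drive_tool(motion=[[0,0,0,5],[0,0,0,5],[0,0,0,5],[0,0,0,5],[0,0,0,5],[0,0,0,5],[0,0,0,5],[0,0,0,5],[0,0,0,0]])

```text
clock: 13.9
position: [584.5, 248.9, 76.3]
ee_rot: [-0.12, 0.697, 0.12, 0.697]
contact_force: [-2.0, -0.4, 5.0]
gripper_width: 12.9
```

>>> drive_tool(motion=[[0,0,0,0],[0,0,0,0],[0,0,0,0],[0,0,0,0],[0,0,0,0],[0,0,0,0],[0,0,0,0],[0,0,0,0],[0,0,0,0],[0,0,0,0]])

```text
clock: 14.73
position: [584.5, 248.9, 76.3]
ee_rot: [-0.121, 0.697, 0.121, 0.697]
contact_force: [-1.6, -0.0, 5.2]
gripper_width: 13.0
```

>>> drive_tool(motion=[[0,0,0,0],[0,0,0,0],[0,0,0,0],[0,0,0,0],[0,0,0,0],[0,0,0,0],[0,0,0,0],[0,0,0,0],[0,0,0,0],[0,0,0,0]])

```text
clock: 15.57
position: [584.5, 248.9, 76.3]
ee_rot: [-0.121, 0.697, 0.121, 0.697]
contact_force: [-2.3, -0.3, 4.3]
gripper_width: 12.8
```

Run:
```python
from h import *
s=arm.read_state();print(s['clock'],s['position'],s['joints'],s['contact_force'],s['wrist_torque'],s['gripper_width'])
i=arm.get_image('wrist')[:,:,::-1]
print(px('wrist',[591,23,98],s))
j=arm.get_image('side')[:,:,::-1];k=arm.get_image('scene')[:,:,::-1]
print(px('side',[591,23,98]),px('scene',[591,23,98]))
f=lambda i,x,y,w,h,k:cv2.resize(i[y:y+h,x:x+w],None,fx=k,fy=k,interpolation=cv2.INTER_CUBIC)
a,b=px('side',[591,23,98]).astype(int);c,d=px('scene',[591,23,98]).astype(int)
z=np.hstack([f(j,a-25,b-37,50,75,4),f(k,c-35,d-37,70,75,4)]);w=f(i,0,0,640,480,300/480)
cv2.imwrite("pics/t1.png",np.hstack([w,z[:, :400]]))
```

```text
15.5667 [584.5 248.9  76.3] [ 0.7  0.5 -0.2  0.  -0.9 -1.9] [-2.3 -0.3  4.3] [-0.1  0.7 -0.1] 12.830341721560337
[-69.  177.3]
[273.7 218.3] [321.7 263.2]
```

View pics/t1.png

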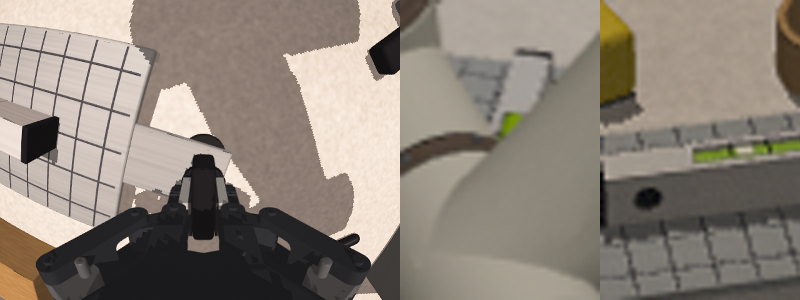

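Scene view shows the vial at about (322,263), and the bubble now seems near the lines. The arm blocks the side view, so I'll take the profile along the vial numerically from scene frames.

```bash
cat > v.py <<'E'
from h import *
from scipy.ndimage import map_coordinates as mc
def prof(n,c=(590.5,23.5),z=99.5,N=6,st=None):
    im=np.mean([arm.get_image(n) for _ in range(N)],0)
    t=np.arange(-48,49,2.);u=np.array([-0.03,1]);w=np.array([1,0.03]);best=None
    rows=[]
    for off in(-4,-2,0,2,4):
        P=np.array([px(n,[*(np.array(c)+u*k+w*off),z]) for k in t])
        rows.append([mc(im[:,:,ch],[P[:,1],P[:,0]],order=1) for ch in range(3)])
    r=np.mean(rows,0)
    return t,r
if __name__=='__main__':
    t,r=prof('scene')
    for k,v in zip(t,r.T):print(int(k),v.round().astype(int),end=' ; ')
E
python3 v.py
```

```text
-48 [160 151 141] ; -46 [160 151 141] ; -44 [160 151 141] ; -42 [160 151 141] ; -40 [160 151 141] ; -38 [160 151 142] ; -36 [162 153 143] ; -34 [125 127  95] ; -32 [105 116  62] ; -30 [103 116  55] ; -28 [105 119  54] ; -26 [105 121  52] ; -24 [105 120  55] ; -22 [103 118  55] ; -20 [102 115  56] ; -18 [ 99 112  54] ; -16 [102 116  52] ; -14 [105 119  52] ; -12 [ 93 106  49] ; -10 [65 73 36] ; -8 [87 96 50] ; -6 [127 129  95] ; -4 [150 146 123] ; -2 [153 148 128] ; 0 [154 149 129] ; 2 [154 149 130] ; 4 [135 134 105] ; 6 [108 115  69] ; 8 [101 115  53] ; 10 [103 117  53] ; 12 [ 96 110  49] ; 14 [67 78 33] ; 16 [72 79 43] ; 18 [100 113  54] ; 20 [103 117  55] ; 22 [101 115  55] ; 24 [ 97 111  51] ; 26 [102 114  55] ; 28 [103 116  55] ; 30 [101 115  51] ; 32 [100 113  52] ; 34 [ 99 111  54] ; 36 [ 99 112  51] ; 38 [116 120  81] ; 40 [157 150 135] ; 42 [163 153 143] ; 44 [162 152 142] ; 46 [161 152 142] ; 48 [161 152 142] ;
```

Lines are at -9.8 and +14.8 (middle 2.3) and the bubble is at about -0.8, so it is 3 mm short. That needs roughly 19° more.

>>> drive_tool(motion=[[0,0,0,5],[0,0,0,5],[0,0,0,5],[0,0,0,4],[0,0,0,0],[0,0,0,0],[0,0,0,0],[0,0,0,0]])

```text
clock: 16.68
position: [584.5, 248.8, 76.3]
ee_rot: [-0.004, 0.707, 0.004, 0.707]
contact_force: [-2.1, 0.0, 5.1]
gripper_width: 13.0
```

>>> drive_tool(motion=[[0,0,0,0],[0,0,0,0],[0,0,0,0],[0,0,0,0],[0,0,0,0]], grip=85)

```text
clock: 17.1
position: [584.4, 248.8, 75.5]
ee_rot: [-0.003, 0.707, 0.003, 0.707]
contact_force: [-0.0, -0.8, -0.3]
gripper_width: 72.9
```

>>> drive_tool(motion=[[-15,0,0,0],[-25,0,0,0],[-30,0,0,0],[-30,0,0,0],[-10,0,0,0],[0,0,0,0],[0,0,0,0],[0,0,0,0],[0,0,0,0],[0,0,0,0]])

```text
clock: 17.93
position: [583.8, 248.5, 184.0]
ee_rot: [-0.003, 0.708, 0.002, 0.706]
contact_force: [-0.4, 0.8, -0.4]
gripper_width: 85.2
```

>>> drive_tool(motion=[[0,0,0,0],[0,0,0,0],[0,0,0,0],[0,0,0,0],[0,0,0,0]], grip=0)

```text
clock: 18.35
position: [584.5, 248.9, 185.8]
ee_rot: [-0.003, 0.707, 0.003, 0.707]
contact_force: [0.4, -0.1, -0.2]
gripper_width: 25.2
```

```bash
cat >> v.py <<'E'
    b=r[2]; b=b-0
    i=(t>-20)&(t<24); g=np.interp(np.arange(-20,24,.25),t,b);x=np.arange(-20,24,.25)
    m=x[g>90];d=r.sum(0);l=t[(t>-20)&(t<0)][np.argmin(d[(t>-20)&(t<0)])];h=t[(t>5)&(t<22)][np.argmin(d[(t>5)&(t<22)])]
    print('\nbubble',m.min(),m.max(),(m.min()+m.max())/2,'lines',l,h)
E
python3 v.py|tail -1
python3 - <<'E'
from h import *
s=arm.read_state();print(s['clock'],s['position'],s['joints'],s['contact_force'],s['gripper_width'])
go([590.5,25.5,180],[-1,-0.03])
E
```

```text
bubble -3.0 8.0 2.5 lines -10.0 14.0
18.65 [584.4 248.9 185.8] [ 0.7  0.4 -0.  -0.  -1.1 -2.2] [-0.6  0.6  0.2] -0.018309446388851396
shift [   5.8 -223.4    4.3] spin -91.3 or 88.7 j6 -2.22
```

Bubble is at 2.5 against the line middle of 2.3, so it is centred. Next I'll press with closed fingers on the bare top, 55 mm from the vial's middle, which keeps the bubble in view.

>>> drive_tool(motion=[[0,-31,1,0],[0,-31,1,0],[0,-31,1,0],[0,-31,1,0],[0,-31,1,0],[0,-31,1,0],[0,-31,1,0],[0,-31,1,0],[0,-30,0.5,0],[0,0,0,0]])

```text
clock: 19.48
position: [594.8, -33.2, 185.9]
ee_rot: [-0.001, 0.707, 0.001, 0.707]
contact_force: [0.6, 1.1, 0.3]
gripper_width: -0.2
```

>>> drive_tool(motion=[[15,0,0,0],[20,0,0,0],[20,0,0,0],[12,0,0,0],[6,0,0,0],[3,0,0,0],[0,0,0,0]])

```text
clock: 20.07
position: [595.2, -28.8, 109.6]
ee_rot: [-0.003, 0.707, 0.003, 0.707]
contact_force: [-0.6, -0.2, 0.6]
gripper_width: -0.2
```

Run:
```python
from h import *
s=arm.read_state();print(s['clock'],s['position'],s['contact_force'],s['gripper_width'])
k=arm.get_image('scene')[:,:,::-1];c,d=px('scene',[591,-10,98]).astype(int)
cv2.imwrite('pics/p1.png',cv2.resize(k[d-50:d+40,c-60:c+60],None,fx=5,fy=5,interpolation=cv2.INTER_CUBIC))
```

```text
20.0667 [595.2 -28.8 109.6] [-0.6 -0.2  0.6] -0.19695384770741653
```

View pics/p1.png

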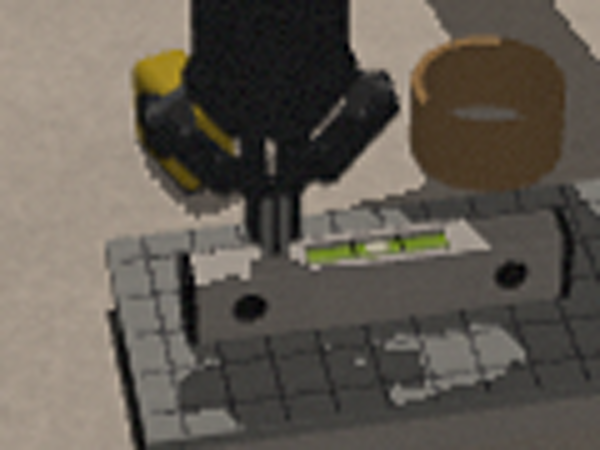

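Closed fingers are just above the bare top beside the vial, and the bubble (crop 378,247) is midway between its lines. I'll lower slowly.

>>> drive_tool(motion=[[2,0,-2,0],[2,0,0,0],[1,0,0,0],[1,0,0,0],[1,0,0,0],[0,0,0,0]])

```text
clock: 20.62
position: [593.1, -29.1, 102.7]
ee_rot: [-0.003, 0.707, 0.003, 0.707]
contact_force: [-0.5, -0.3, 0.1]
gripper_width: 0.1
```

>>> drive_tool(motion=[[0.7,0,0,0],[0.7,0,0,0],[0,0,0,0]])

```text
clock: 20.87
position: [593.1, -29.1, 101.3]
ee_rot: [-0.003, 0.707, 0.003, 0.707]
contact_force: [-0.4, 0.7, -0.7]
gripper_width: -0.2
```

>>> drive_tool(motion=[[0.5,0,0,0],[0.5,0,0,0],[0,0,0,0]])

```text
clock: 21.12
position: [593.1, -29.1, 100.3]
ee_rot: [-0.003, 0.707, 0.003, 0.707]
contact_force: [-0.4, -0.6, 0.4]
gripper_width: -0.1
```

>>> drive_tool(motion=[[0.5,0,0,0],[0.5,0,0,0],[0,0,0,0]])

```text
clock: 21.37
position: [593.2, -29.1, 100.1]
ee_rot: [-0.003, 0.707, 0.003, 0.707]
contact_force: [-1.7, -0.0, 4.7]
gripper_width: -0.1
```

>>> drive_tool(motion=[[0.4,0,0,0],[0.4,0,0,0],[0,0,0,0],[0,0,0,0]])

```text
clock: 21.7
position: [593.3, -29.1, 100.1]
ee_rot: [-0.003, 0.707, 0.003, 0.707]
contact_force: [-4.2, 1.1, 8.3]
gripper_width: -0.1
```

>>> drive_tool(motion=[[0.2,0,-0.3,0],[0.1,0,-0.2,0],[0,0,0,0],[0,0,0,0]])

```text
clock: 22.03
position: [593.2, -29.1, 100.1]
ee_rot: [-0.003, 0.706, 0.003, 0.708]
contact_force: [-3.1, -0.2, 8.0]
gripper_width: 0.0
```

```bash
python3 v.py|tail -1
python3 - <<'E'
from h import *
s=arm.read_state();print(s['clock'],s['position'],s['contact_force'])
E
```

```text
bubble -3.0 8.0 2.5 lines -10.0 14.0
22.3333 [593.2 -29.1 100.1] [-3.5  1.1  9.1]
```

>>> drive_tool(motion=[[0.2,0,-0.3,0],[0,0,0,0],[0,0,0,0],[0,0,0,0],[0,0,0,0],[0,0,0,0],[0,0,0,0],[0,0,0,0],[0,0,0,0],[0,0,0,0]])

```text
clock: 23.17
position: [593.2, -29.0, 100.1]
ee_rot: [-0.003, 0.706, 0.003, 0.708]
contact_force: [-1.3, 0.7, 8.9]
gripper_width: 0.1
```

```bash
python3 v.py|tail -1
python3 - <<'E'
from h import *
F=[]
for _ in range(12):
    k=arm.get_image('scene');s=arm.read_state();F.append(s['contact_force'])
print(s['clock'],s['position'],np.mean(F,0),np.std(F,0))
E
```

```text
bubble -3.0 8.0 2.5 lines -10.0 14.0
24.0667 [593.2 -29.1 100.1] [-2.6  0.6  9.5] [0.5 0.4 0.6]
```

```bash
python3 -c "
from bench import arm
print(arm.job_done())"
```

```text
the job is handed in; nothing more can be done
None
```

The job is done and handed in at about 24 s, with the arm still pressing the level and the bubble between its lines.

- **Placing:** I took the farther of the two levels, about 535 mm from the base against about 390 mm for the other. It was laid base down along the shelf, touching at about 3 N, and let go. The bubble then stood about 12 mm off, towards the fixed feet.
- **Levelling:** I turned the wing handle clockwise 60°, read the bubble at 3 mm short, then turned 19° more.
- **Final push:** The closed fingers press the bare top, about 55 mm from the middle of the vial. The push averaged 9.5 N (scatter about 0.6 N). A sideways force of about 2.6 N remains, and I could only partly take it out.
- **Last check:** While pressing, the bubble's centre read 2.5 mm, with the lines' middle at 2.0–2.3 mm, so it is centred to within about 0.5 mm.
- **Other things:** I felt no contact with the other things on the bench. I did not compare before and after pictures of them.

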